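# Stack the pot stand crosswise from the drainer

## Robot

A 6-joint arm with a two-finger parallel gripper is mounted at the origin on the work surface. World frame = base frame: x ahead of the robot, y to its left, z up, the work surface at z = 0. Lengths are in m, angles in rad, forces in N, time in s.
With the tool pointing down it reaches from about 0.25 to 0.725 m from the base axis. Payload 4 kg.
Tool frame: the origin (TCP) lies midway between the tips of the shut fingers; the grasp point (between the pads) lies 19 mm behind it (robot.tcp_to_grasp is the distance from the TCP to the grasp point, in m); x points along the fingers, y is the direction in which the jaws open and shut, and the axes are right-handed (so a half turn about x gives the same grasp; the last joint's range is limited). The gripper opens to 85 mm and grips with 20 to 120 N. Pads are 22 mm wide; open, the fingers measure 114 mm over their backs; the gripper's body (76 mm by 85 mm) begins 54 mm behind the grasp point. The pads swing forward as they close: fully open they stand 13 mm farther back than shut.
Start: joints at [1.263, 0.241, 0.005, 1.335, 0, 1.571], TCP at [0.151, 0.477, 0.21] pointing down, gripper open.
Joint ranges: [-2.72, 2.72], [-1.05, 1.87], [-1.09, 1.28], [-1.99, 2.15], [-1.42, 1.44], [-3.14, 3.14]. Speed limits (rad/s): [2.79, 2.79, 3.14, 3.14, 3.14, 3.14].

## Interface

Orientations are given as a unit quaternion [x, y, z, w].
In Python, from station import robot gives the robot as it stands.
- The arm moves only by the tool step_arm, never from a script. Its argument "commands" is a list that holds one entry, the list of rows, each a list of 7 numbers: the shift along the tool's x, y, z in cm, then the turn, a rotation vector about the tool's x, y, z in rad, then the closure, from 0 (fully open) to 1 (shut). A call has 1 to 12 rows; each row shifts and turns the commanded pose from where the row before left it, along the tool's axes as they then stand; what a row does not reach is not made up. A row lasts 1/8 s, in which the tool goes at most 62.5 mm and 10.7 degrees, less where a joint would pass 70% of its speed; a pose out of reach is approached as far as the arm can. A call with a gripper value outside its range is refused whole. The fingers move at their own pace and stop on an object; "grip_force" is the grip in N (left out, the last holds). Time passes only in rows, so rows that do not move let the fingers close. It gives the time, the measured TCP pose, the force and the opening at its end, in the units of the state.
- robot.get_state(): the state, without advancing time (a new reading comes with each control period).
- robot.get_image(name): name is "scene" or "top" or "wrist"; returns a dict with "img" (384x512x3 uint8, blue, green, red), "z_map" (384x512 float32, m along the optical axis (not along the pixel's ray), 0 where there is no reading), "fx", "fy", "cx", "cy" (pixels), "eye" and "attitude" of the camera in the world. Camera axes: x right, y up, looking along -z (the intrinsics and any distortion apply to the point x, -y, -z); pixel columns grow to the right and rows downward; lengths in m; the calibration is good to about 2 mm. The wrist camera is an equidistant fisheye: a pixel r from the principal point sees the ray r / f radians off the axis. A picture is of the moment at which its call begins.
- robot.sign_off(): hands the job in, once; it reports no verdict.
The state is a dict: "t": time; "q": joint angles; "qvel": joint speeds; "tau": joint torques, N m; "position": TCP position; "tool_rot": TCP orientation; "contact_force": force on the tool from outside, world axes, zero at the start; "ft_torque": the same for the moment, N m; "grip_width": opening from 0.0 (shut) to 1.0 (fully open).
Only numpy, scipy, OpenCV 4.12 (cv2) and the standard library are available. Lean on these libraries where they do the work, as an engineer would, in place of code of your own. Each camera call takes 0.05 s, during which the arm holds its last target. There are 200 camera calls.

## Task

Build up the take-apart pot stand on the steel tray: take the four washed beech slats leaning on the wire drainer and lay two across the fixed first pair, then the last two across those, so that each slat's outer long edge is flush with the ends of the slats beneath and the stand is square. The base's feet are wound out to a height that nobody has measured, so feel each slat down gently until it lies, neither dropping it from above nor pressing hard, and leave the moka pot, mug, bowl and spatula where they are.

Things in the scene. Friction and masses are not known exactly. Their poses are not given: they have to be found in the camera images.
- slat1: a plain beech slat like the others, 140 x 30 x 15 mm, about 50 g; origin at its centre, x along its length, y across its width, z through its thickness; starts leaning on the drainer with its length sloping up at 35 degrees away from the robot (its +x end is the higher one, its z the upward face normal); both long sides are free for the fingers
- slat2: a plain beech slat like the others, 140 x 30 x 15 mm, about 50 g; origin at its centre, x along its length, y across its width, z through its thickness; starts leaning on the drainer with its length sloping up at 35 degrees away from the robot (its +x end is the higher one, its z the upward face normal); both long sides are free for the fingers
- slat3: a plain beech slat like the others, 140 x 30 x 15 mm, about 50 g; origin at its centre, x along its length, y across its width, z through its thickness; starts leaning on the drainer with its length sloping up at 35 degrees away from the robot (its +x end is the higher one, its z the upward face normal); both long sides are free for the fingers
- slat4: a plain beech slat like the others, 140 x 30 x 15 mm, about 50 g; origin at its centre, x along its length, y across its width, z through its thickness; starts leaning on the drainer with its length sloping up at 35 degrees away from the robot (its +x end is the higher one, its z the upward face normal); both long sides are free for the fingers
- tray: fixed steel tray, 200 x 200 mm, origin under its centre, x, y along its sides. On it a base whose screw feet lift it by an unknown h = 0 to 24 mm, with the first pair of slats along x at y = -55, +55 mm, their tops 27 mm + h above the origin. Second layer: along y at x = -55, +55 mm, centres at 34.5 mm + h; third: along x at y = -55, +55 mm, centres at 49.5 mm + h
- rack: fixed wire drainer, 150 mm deep, 280 mm wide, 95 mm high; origin under its centre, +x towards its high side. Three 8 mm rods run along its y: two carry the slats 45 mm either side of their centres, one is a lip at their lower ends; over 40 mm free space under the slats' middles. Slats are about 66 mm apart (+-8), centre to centre
- moka: aluminium moka pot, 171 mm high, 90 mm across, handle to its +x; origin under its centre; not to be moved
- mug: white mug, 85 mm high, 76 mm across, handle to its +y; origin under its centre; not to be moved
- bowl: white bowl, 50 mm high, 110 mm across; origin under its centre; not to be moved
- spatula: wooden-handled spatula, 170 mm long, lying on the counter; origin under its middle, x along it; not to be moved
Mind the look-alikes: they are no part of the job. Leave any purple look-alike of the slat4 alone.

How it is judged:
By the outcome, as a careful person would: the job done as asked, in the order asked, and still so for the second after the job is handed in, with the robot touching nothing.
It also fails if it takes over 72 s, if anything falls off the work surface, if the arm or the gripper's body presses on something with over 40 N, if the wrist force passes 120 N, or if a joint passes its speed limit or range.

## Working session

There is one attempt and no reset: what is moved stays moved. The work goes in short steps, Python scripts to look and compute and a tool call to move; the robot and the scene stay as the last step left them, time stands still between calls to the robot, and variables do not carry over. Pictures are saved under pics/ and viewed, about 8 in all and at most 12, crops included, and the job is handed in when it is done.

Besides the shell and the picture viewer there is one more tool, called by a JSON object that holds its "fn" and its "kwargs", one argument or row to a line. step_arm: Moves the arm, as the interface text tells. Its arguments: {"type":"object","properties":{"commands":{"type":"array"},"grip_force":{"type":"number"}},"required":["commands"]}

```bash
ls; mkdir -p pics
cat > h.py <<'E'
import numpy as np, cv2
from scipy.spatial.transform import Rotation as R
from station import robot
def cam(n):
    im=robot.get_image(n); return im
def pts(im):
    h,w=im["z_map"].shape; u,v=np.meshgrid(np.arange(w),np.arange(h)); z=im["z_map"].astype(float)
    c=np.stack([(u-im["cx"])/im["fx"]*z,-(v-im["cy"])/im["fy"]*z,-z],-1)
    a=np.array(im["attitude"]); Rm=a if a.shape==(3,3) else R.from_quat(a).as_matrix()
    return c@Rm.T+np.array(im["eye"])
E
python3 - <<'E'
from h import *
a=cam("scene");b=cam("top")
cv2.imwrite("pics/s.png",a["img"]);cv2.imwrite("pics/t.png",b["img"])
np.savez("v0.npz",ps=pts(a),pt=pts(b),s=a["img"],t=b["img"])
for i in(a,b):print(i["eye"],i["attitude"],i["fx"],i["cx"],i["cy"],(i["z_map"]==0).mean())
print(robot.get_state())
E
```

```text
pics
[1.02666478 0.28820324 0.92653229] [0.14263007 0.25467624 0.81877745 0.49436844] 473.36634955065074 254.72590427612582 198.31955992859758 0.0037740071614583335
[ 0.43539401 -0.00757037  1.00717144] [ 0.04252434 -0.03747881 -0.69899724  0.71287438] 400.2715866813184 263.01619610031304 193.53885929231936 0.003987630208333333
{'t': 0.1, 'q': array([ 1.26300435e+00,  2.41327537e-01,  3.88691541e-03,  1.33522054e+00,
       -5.05633222e-05,  1.57078894e+00]), 'qvel': array([ 0.00045291, -0.00179105,  0.00276893,  0.00064047,  0.00045774,
       -0.00195314]), 'tau': array([-9.78203298e-05, -3.73138154e+01,  2.53010130e+01,  1.08629797e-02,
        6.37490598e-05,  1.13630961e-05]), 'position': array([0.15131165, 0.47592636, 0.20961775]), 'tool_rot': array([ 0.10773494,  0.69883325, -0.10904348,  0.69866644]), 'contact_force': array([ 1.1958647 , -1.01559349,  0.29435249]), 'ft_torque': array([ 0.00552973, -0.03962109,  0.02626   ]), 'grip_width': 1.0018082230707488}
```

View pics/s.png

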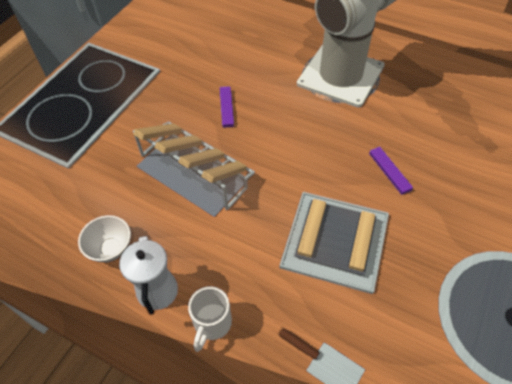

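View pics/t.png

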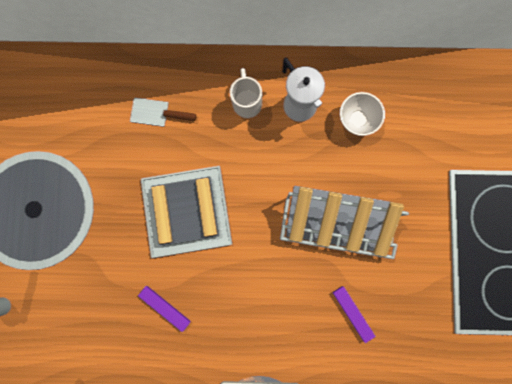

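The four beech slats are on the rack (top view, columns 290-400, row 220). The fixed pair is on the tray at (160,214) and (206,207). The two purple look-alikes at (164,308) and (353,314) stay put. Next I measure the slats and tray.

```bash
cat > m.py <<'E'
from h import *
d=np.load("v0.npz")
def comps(img,P,name,zmin,zmax=.2):
    hsv=cv2.cvtColor(img,cv2.COLOR_BGR2HSV); H,S,V=[hsv[...,i].astype(int) for i in range(3)]
    m=((H>=12)&(H<=28)&(S>60)&(V>100)&(P[...,2]>zmin)&(P[...,2]<zmax)&(P[...,0]<.75)&(P[...,0]>.2)&(abs(P[...,1])<.4)).astype(np.uint8)
    n,l,st,ce=cv2.connectedComponentsWithStats(m)
    out=[]
    for i in range(1,n):
        if st[i,4]<80: continue
        q=P[(l==i)]; c=np.median(q,0); q=q[np.linalg.norm(q-c,axis=1)<.1]
        c=q.mean(0); u,s,vt=np.linalg.svd(q-c,full_matrices=False)
        ax=vt[0]*np.sign(vt[0][0]); e=(q-c)@vt.T
        print(name,st[i],"c",c.round(4),"ax",ax.round(3),"n",(vt[2]*np.sign(vt[2][2])).round(3),"ext",[np.round(np.percentile(e[:,k],98)-np.percentile(e[:,k],2),4) for k in range(3)],"slope",np.degrees(np.arcsin(ax[2])).round(1),"az",np.degrees(np.arctan2(ax[1],ax[0])).round(1))
    return m
if __name__=="__main__":
    comps(d["t"],d["pt"],"top",.015);comps(d["s"],d["ps"],"scene",.015)
    for k,i in(("pt","t"),("ps","s")):
        P=d[k];hsv=cv2.cvtColor(d[i],cv2.COLOR_BGR2HSV).astype(int)
        m=(hsv[...,1]<60)&(P[...,2]>.002)&(P[...,2]<.03)&(abs(P[...,0]-.42)<.17)&(abs(P[...,1]-.17)<.17)
        n,l,st,ce=cv2.connectedComponentsWithStats(m.astype(np.uint8)); j=1+np.argmax(st[1:,4]); q=P[l==j]
        r=cv2.minAreaRect((q[:,:2]*1000).astype(np.float32)); print(k,"tray",r,np.percentile(q[:,2],[5,50,95]))
        for n,x,y in (("c",.42,.17),):
            mm=(abs(P[...,0]-.6)<.02)&(abs(P[...,1])<.1);print("table z",np.median(P[...,2][(abs(P[...,0]-.33)<.02)&(abs(P[...,1])<.03)]))
E
python3 m.py
```

```text
top [196 178  22  59 811] c [0.5106 0.1383 0.0385] ax [ 0.983  0.183 -0.003] n [-0.028  0.17   0.985] ext [np.float64(0.1351), np.float64(0.0352), np.float64(0.0185)] slope -0.2 az 10.6
top [151 185  22  59 801] c [0.4907 0.2454 0.0389] ax [0.983 0.184 0.001] n [-0.016  0.08   0.997] ext [np.float64(0.1357), np.float64(0.0352), np.float64(0.018)] slope 0.0 az 10.6
top [289 187  24  56 728] c [ 0.4934 -0.0876  0.0843] ax [ 0.816 -0.121  0.565] n [-0.551  0.131  0.824] ext [np.float64(0.1393), np.float64(0.029), np.float64(0.0118)] slope 34.4 az -8.4
top [316 192  26  55 748] c [ 0.4837 -0.1528  0.0842] ax [ 0.814 -0.122  0.568] n [-0.548  0.167  0.82 ] ext [np.float64(0.1382), np.float64(0.0292), np.float64(0.0128)] slope 34.6 az -8.5
top [346 197  28  56 771] c [ 0.4733 -0.2229  0.0839] ax [ 0.815 -0.121  0.567] n [-0.543  0.182  0.82 ] ext [np.float64(0.1381), np.float64(0.0292), np.float64(0.0135)] slope 34.5 az -8.5
top [372 202  32  56 805] c [ 0.4634 -0.2888  0.0838] ax [ 0.814 -0.124  0.568] n [-0.548  0.161  0.821] ext [np.float64(0.1394), np.float64(0.0295), np.float64(0.0132
[... 815 characters left out ...]
[0.519  0.138  0.0395] ax [ 0.983  0.181 -0.004] n [-0.     0.024  1.   ] ext [np.float64(0.1358), np.float64(0.0318), np.float64(0.0189)] slope -0.2 az 10.4
scene [349 211  26  60 939] c [0.4987 0.2457 0.0393] ax [ 0.983  0.182 -0.003] n [-0.003  0.034  0.999] ext [np.float64(0.1362), np.float64(0.0325), np.float64(0.0187)] slope -0.2 az 10.5
pt tray ((500.9735107421875, 194.2423095703125), (200.47213745117188, 204.18064880371094), 10.558220863342285) [0.00546251 0.01260013 0.02739665]
table z -0.00018780926972072898
ps tray ((502.02874755859375, 191.32077026367188), (204.4336395263672, 202.36312866210938), 10.235421180725098) [0.00614726 0.01341781 0.02789743]
table z 0.0005816168133705446
```

```bash
cat > m2.py <<'E'
from h import *
d=np.load("v0.npz")
for k,i in(("pt","t"),("ps","s")):
    P=d[k]
    for cx,cy in((.51,.138),(.495,.245)):
        w=(abs(P[...,0]-cx)<.09)&(abs(P[...,1]-cy)<.03)&(P[...,2]>.03)
        zt=np.median(P[...,2][w]); 
        q=P[w&(P[...,2]>zt-.003)]; r=cv2.minAreaRect((q[:,:2]*1000).astype(np.float32)); print(k,"flat z",zt.round(4),np.percentile(P[...,2][w],[50,90,99]).round(4),np.round(r[0],1),np.round(r[1],1),round(r[2],2),len(q))
    hsv=cv2.cvtColor(d[i],cv2.COLOR_BGR2HSV).astype(int)
    m=((hsv[...,0]>120)&(hsv[...,0]<150)&(hsv[...,1]>100)).astype(np.uint8)
    n,l,st,ce=cv2.connectedComponentsWithStats(m)
    for j in range(1,n):
        if st[j,4]<100: continue
        q=P[(l==j)];zt=np.percentile(q[:,2],70); q2=q[q[:,2]>zt-.003]
        r=cv2.minAreaRect((q2[:,:2]*1000).astype(np.float32)); print(k,"purple",zt.round(4),np.round(r[0],1),np.round(r[1],1),round(r[2],2))
    # moka/bowl/mug tops
    for nm,(x,y) in dict(all=(.7,-.1)).items():
        w=(P[...,0]>.55)&(P[...,0]<.9)&(P[...,1]<.15)&(P[...,1]>-.4)&(P[...,2]>.03)
        n,l,st,ce=cv2.connectedComponentsWithStats(w.astype(np.uint8))
        for j in range(1,n):
            if st[j,4]>60: q=P[l==j];print(k,"obj",np.median(q,0).round(3),q.min(0).round(3),q.max(0).round(3))
E
python3 m2.py
```

```text
pt flat z 0.0402 [0.0402 0.0425 0.0443] [511.7 137.8] [139.7  30.2] 10.68 672
pt flat z 0.04 [0.04   0.0423 0.0443] [491.3 245.9] [139.3  30.9] 10.31 688
pt purple 0.0155 [365.1 146.4] [139.1 308.6] 48.78
pt purple 0.0157 [ 333.3 -150.1] [346.5  53.3] 45.62
pt obj [ 0.77  -0.086  0.143] [ 0.735 -0.133  0.03 ] [ 0.848 -0.04   0.175]
pt obj [0.798 0.049 0.067] [0.746 0.01  0.03 ] [0.857 0.082 0.09 ]
pt obj [ 0.769 -0.257  0.045] [ 0.695 -0.294  0.03 ] [ 0.803 -0.187  0.055]
pt obj [0.565 0.141 0.04 ] [0.551 0.13  0.032] [0.581 0.15  0.044]
ps flat z 0.0407 [0.0407 0.0428 0.0448] [514.6 136.8] [141.4  30. ] 10.46 761
ps flat z 0.0407 [0.0407 0.0428 0.0444] [494.  244.7] [141.5  29.9] 10.46 799
ps purple 0.017 [617.2   9.6] [990.4  28.6] 33.54
ps purple 0.0157 [614.4 284.7] [816.8 112.7] 8.34
ps obj [ 0.788 -0.086  0.136] [ 0.697 -0.297  0.03 ] [ 0.851 -0.041  0.174]
ps obj [0.568 0.141 0.04 ] [0.55  0.128 0.031] [0.586 0.15  0.045]
ps obj [0.793 0.051 0.068] [0.75  0.007 0.03 ] [0.86  0.083 0.088]
```

```bash
cat > plan.py <<'E'
from h import *
az=np.radians
def slatR(a,s=0):  # slat axes: azimuth a deg, slope s deg
    return (R.from_euler('z',a,degrees=True)*R.from_euler('y',-s,degrees=True)).as_matrix()
def toolpose(c,a,s=0,deep=.018,flip=False):
    S=slatR(a,s); z=S[:,2];y=S[:,1];x=S[:,0]
    T=np.stack([-z,y,x],1)
    if flip: T=T@np.diag([1,-1,-1])
    return np.array(c)-z*deep, T
def seg(p0,R0,p1,R1,N):
    w=R.from_matrix(R0.T@R1).as_rotvec()/N; E=R.from_rotvec(w).as_matrix()
    A=sum(np.linalg.matrix_power(E,k) for k in range(N)); t=np.linalg.solve(A,R0.T@(p1-p0))
    return t*100,w
def plan(wps):
    s=robot.get_state(); p=np.array(s["position"]);Rm=R.from_quat(s["tool_rot"]).as_matrix()
    for (p1,R1,N) in wps:
        t,w=seg(p,Rm,p1,R1,N); t=t.round(2);w=w.round(3)
        print(N,"x",(t+0).tolist(),(w+0).tolist())
        for _ in range(N): p=p+Rm@t/100; Rm=Rm@R.from_rotvec(w).as_matrix()
        print("   ->",p.round(4))
E
python3 - <<'E'
from plan import *
d=np.load("v0.npz")
s=robot.get_state();M=R.from_quat(s["tool_rot"]).as_matrix();print("tool0\n",M.round(2), "z az",np.degrees(np.arctan2(M[1,2],M[0,2])))
S=slatR(-8.5,35)
for c in((.5,-.0876,.086),(.488,-.152,.086),(.477,-.2225,.085),(.468,-.288,.085)):
  for k in("pt","ps"):
    e=(d[k]-np.array(c))@S; w=(abs(e[...,0])<.085)&(abs(e[...,1])<.027)&(abs(e[...,2])<.02)
    z0=np.percentile(e[...,2][w],75); q=e[w&(abs(e[...,2]-z0)<.004)]
    r=cv2.minAreaRect((q[:,:2]*1000).astype(np.float32))
    zf=np.median(q[:,2]); cc=S@np.array([r[0][0]/1000,r[0][1]/1000,zf-.0075])+c
    print(k,cc.round(4),"rect",np.round(r[1],1),round(r[2],1),len(q))
E
```

```text
tool0
 [[-0.    0.3   0.95]
 [-0.    0.95 -0.3 ]
 [-1.   -0.    0.  ]] z az -17.634752661676828
pt [ 0.4933 -0.0881  0.0759] rect [ 34.4 142. ] 87.7 678
ps [ 0.4968 -0.0893  0.078 ] rect [142.6  31.4] 1.0 376
pt [ 0.482  -0.1531  0.0747] rect [ 41.1 145.9] 84.7 690
ps [ 0.4856 -0.1535  0.0771] rect [ 37.9 145.5] 86.9 367
pt [ 0.473  -0.2172  0.0751] rect [143.7  49.9] 2.6 693
ps [ 0.4765 -0.2255  0.0785] rect [ 31.9 142.6] 89.6 339
pt [ 0.4626 -0.2871  0.0753] rect [144.5  43.1] 3.2 695
ps [ 0.4672 -0.291   0.0789] rect [ 33.3 141.9] 89.8 324
```

Run:
```python
from plan import *
n=slatR(-8.5,35)[:,2]; p,T=toolpose((.495,-.0885,.077),-8.5,35)
plan([(p+n*.09,T,12)])
```

```text
12 x [1.57, -3.95, 3.29] [-0.013, -0.051, 0.004]
   -> [ 0.4546 -0.0822  0.1365]
```

{"fn": "step_arm", "kwargs": {
  "commands": [
    [[1.57, -3.95, 3.29, -0.013, -0.051, 0.004, 0.48], [1.57, -3.95, 3.29, -0.013, -0.051, 0.004, 0.48], [1.57, -3.95, 3.29, -0.013, -0.051, 0.004, 0.48], [1.57, -3.95, 3.29, -0.013, -0.051, 0.004, 0.48], [1.57, -3.95, 3.29, -0.013, -0.051, 0.004, 0.48], [1.57, -3.95, 3.29, -0.013, -0.051, 0.004, 0.48], [1.57, -3.95, 3.29, -0.013, -0.051, 0.004, 0.48], [1.57, -3.95, 3.29, -0.013, -0.051, 0.004, 0.48], [1.57, -3.95, 3.29, -0.013, -0.051, 0.004, 0.48], [1.57, -3.95, 3.29, -0.013, -0.051, 0.004, 0.48], [1.57, -3.95, 3.29, -0.013, -0.051, 0.004, 0.48], [1.57, -3.95, 3.29, -0.013, -0.051, 0.004, 0.48]]
  ],
  "grip_force": 30
}}

```text
t: 1.6
position: [0.4549, -0.0832, 0.1366]
tool_rot: [0.033, 0.459, -0.066, 0.886]
contact_force: [0.7, 1.7, 0.1]
grip_width: 0.518
```

```bash
cat >> h.py <<'E'
def wpts(im):
    h,w=im["z_map"].shape; u,v=np.meshgrid(np.arange(w),np.arange(h)); z=im["z_map"].astype(float)
    x=(u-im["cx"])/im["fx"]; y=(v-im["cy"])/im["fy"]; r=np.hypot(x,y)+1e-9; k=np.tan(np.minimum(r,1.5))/r
    c=np.stack([x*k*z,-y*k*z,-z],-1); a=np.array(im["attitude"]); Rm=a if a.shape==(3,3) else R.from_quat(a).as_matrix()
    return c@Rm.T+np.array(im["eye"])
E
python3 - <<'E'
from plan import *
w=cam("wrist");cv2.imwrite("pics/w1.png",w["img"]);P=wpts(w);np.savez("w1.npz",P=P,i=w["img"])
S=slatR(-8.5,35)
for c in((.495,-.0885,.077),(.484,-.1533,.077)):
    c=np.array(c); e=(P-c)@S; m=(abs(e[...,0])<.09)&(abs(e[...,1])<.027)&(abs(e[...,2]-.0075)<.006); q=e[m]
    r=cv2.minAreaRect((q[:,:2]*1000).astype(np.float32)); zf=np.median(q[:,2]); print((S@np.array([r[0][0]/1000,r[0][1]/1000,zf-.0075])+c).round(4),"local mm",np.round(r[0],1),round((zf-.0075)*1000,1),np.round(r[1],1),round(r[2],1),len(q))
p,T=toolpose((.495,-.0885,.077),-8.5,35)
plan([(p,T,6)])
E
```

```text
[ 0.4926 -0.0879  0.0746] local mm [-3.3  0.2] -0.6 [147.5  53.5] 0.2 6365
[ 0.4811 -0.156   0.0737] local mm [-3.9 -3.1] -1.3 [ 53.1 142.7] 87.6 5046
6 x [1.49, 0.12, -0.09] [-0.001, 0.002, 0.002]
   -> [ 0.5053 -0.0898  0.0621]
```

View pics/w1.png

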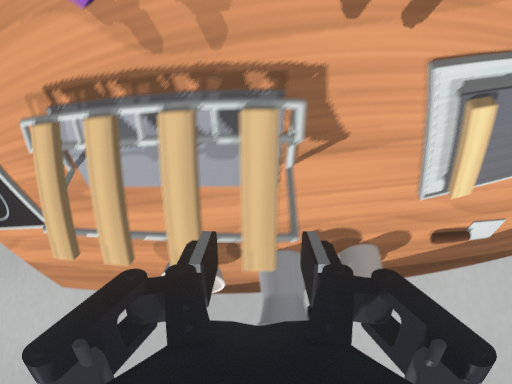

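The wrist view shows the target slat at (259,190), centred between the fingers at columns 215 and 305, with clear gaps to its neighbours. I go down now.

{"fn": "step_arm", "kwargs": {
  "commands": [
    [[1.5, 0.1, -0.11, 0, 0.002, 0.002, 0.48], [1.5, 0.1, -0.11, 0, 0.002, 0.002, 0.48], [1.5, 0.1, -0.11, 0, 0.002, 0.002, 0.48], [1.5, 0.1, -0.11, 0, 0.002, 0.002, 0.48], [1.5, 0.1, -0.11, 0, 0.002, 0.002, 0.48], [1.5, 0.1, -0.11, 0, 0.002, 0.002, 0.48], [0, 0, 0, 0, 0, 0, 0.48], [0, 0, 0, 0, 0, 0, 0.8], [0, 0, 0, 0, 0, 0, 0.8], [0, 0, 0, 0, 0, 0, 0.8], [0, 0, 0, 0, 0, 0, 0.8]]
  ],
  "grip_force": 40
}}

```text
t: 3.02
position: [0.5009, -0.0818, 0.0591]
tool_rot: [0.036, 0.465, -0.06, 0.883]
contact_force: [-4.8, 0.9, 5.2]
grip_width: 0.333
```

Run:
```python
from plan import *
s=robot.get_state();print(s["position"].round(4),s["contact_force"].round(2),s["grip_width"])
M=R.from_quat(s["tool_rot"]).as_matrix();S=slatR(-8.5,35);p,T=toolpose((.4935,-.0882,.0755),-8.5,35)
print(M.round(3));print(T.round(3)); print("TCP in slat frame mm",(S.T@(s["position"]-np.array([.4935,-.0882,.0755]))*1000).round(1), R.from_matrix(T.T@M).as_rotvec().round(3))
w=cam("wrist");cv2.imwrite("pics/w2.png",w["img"][100:,60:460])
```

```text
[ 0.5009 -0.0818  0.0591] [-4.76  0.85  5.23] 0.332569908448731
[[ 0.561  0.14   0.816]
 [-0.072  0.99  -0.12 ]
 [-0.824  0.009  0.566]]
[[ 0.567  0.148  0.81 ]
 [-0.085  0.989 -0.121]
 [-0.819  0.     0.574]]
TCP in slat frame mm [ -4.2   7.4 -17.1] [-0.002  0.009  0.012]
```

View pics/w2.png

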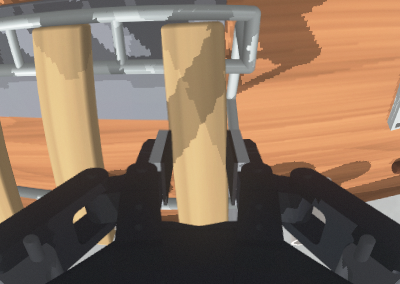

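```bash
cat > tray.py <<'E'
from plan import *
O=np.array([.5029,.1913]); YAW=10.55; H=.0134
def tc(x,y,z):
    a=np.radians(YAW); return np.array([O[0]+x*np.cos(a)-y*np.sin(a),O[1]+x*np.sin(a)+y*np.cos(a),z])
E
python3 - <<'E'
from tray import *
s=robot.get_state();p0=s["position"];M=R.from_quat(s["tool_rot"]).as_matrix()
p1,T1=toolpose(tc(.055,0,.095),YAW-90)
plan([(p0-M[:,0]*.1,M,3),(p1,T1,12)])
E
```

```text
3 x [-3.33, 0.0, 0.0] [0.0, 0.0, 0.0]
   -> [ 0.4448 -0.0747  0.1414]
12 x [0.4, 2.42, -1.05] [0.1, 0.043, -0.032]
   -> [0.5558 0.2016 0.0766]
```

{"fn": "step_arm", "kwargs": {
  "commands": [
    [[-2, 0, 0, 0, 0, 0, 0.8], [-4, 0, 0, 0, 0, 0, 0.8], [-4, 0, 0, 0, 0, 0, 0.8], [0.4, 2.42, -1.05, 0.1, 0.043, -0.032, 0.8], [0.4, 2.42, -1.05, 0.1, 0.043, -0.032, 0.8], [0.4, 2.42, -1.05, 0.1, 0.043, -0.032, 0.8], [0.4, 2.42, -1.05, 0.1, 0.043, -0.032, 0.8], [0.4, 2.42, -1.05, 0.1, 0.043, -0.032, 0.8], [0.4, 2.42, -1.05, 0.1, 0.043, -0.032, 0.8], [0.4, 2.42, -1.05, 0.1, 0.043, -0.032, 0.8], [0.4, 2.42, -1.05, 0.1, 0.043, -0.032, 0.8], [0.4, 2.42, -1.05, 0.1, 0.043, -0.032, 0.8]]
  ]
}}

```text
t: 4.58
position: [0.5007, 0.1471, 0.0875]
tool_rot: [0.36, 0.548, -0.368, 0.659]
contact_force: [-0.0, 0.2, 0.1]
grip_width: 0.327
```

{"fn": "step_arm", "kwargs": {
  "commands": [
    [[0.4, 2.42, -1.05, 0.1, 0.043, -0.032, 0.8], [0.4, 2.42, -1.05, 0.1, 0.043, -0.032, 0.8], [0.4, 2.42, -1.05, 0.1, 0.043, -0.032, 0.8], [0, 0, 0, 0, 0, 0, 0.8], [0, 0, 0, 0, 0, 0, 0.8], [0, 0, 0, 0, 0, 0, 0.8]]
  ]
}}

```text
t: 5.32
position: [0.5552, 0.2012, 0.0766]
tool_rot: [0.45, 0.545, -0.452, 0.544]
contact_force: [0.3, -0.8, -0.4]
grip_width: 0.33
```

```bash
cat > ms.py <<'E'
from tray import *
def face(P,img,c,az,zr=.008,name=""):
    hsv=cv2.cvtColor(img,cv2.COLOR_BGR2HSV).astype(int)
    S=slatR(az); e=(P-np.array(c))@S; m=(abs(e[...,0])<.085)&(abs(e[...,1])<.026)&(abs(e[...,2]-.0075)<zr)&(hsv[...,0]>10)&(hsv[...,0]<32)&(hsv[...,1]>40)&(hsv[...,2]>60)
    if m.sum()<60: print(name,"few",m.sum()); return
    z=np.percentile(e[...,2][m],60); q=e[m&(abs(e[...,2]-z)<.0035)]
    def mid(v): return (np.percentile(v,1)+np.percentile(v,99))/2
    r=cv2.minAreaRect((q[:,:2]*1000).astype(np.float32)); w=r[1]
    a=r[2] if w[0]>w[1] else r[2]-90
    cw=S@np.array([r[0][0]/1000,r[0][1]/1000,np.median(q[:,2])-.0075])+c
    a2=np.radians(YAW); d=cw[:2]-O; t=np.array([d[0]*np.cos(a2)+d[1]*np.sin(a2),-d[0]*np.sin(a2)+d[1]*np.cos(a2)])*1000
    print(name,"world",cw.round(4),"tray mm",t.round(1),"rect",np.round(sorted(w),1),"daz",round((a+90)%180-90,2),len(q)); return cw
def look(items):
    for n in("top","scene"):
        im=cam(n);P=pts(im)
        for nm,c,az in items: face(P,im["img"],c,az,name=n+" "+nm)
    return im
L1=[("b-",tc(0,-.055,.0329),YAW),("b+",tc(0,.055,.0329),YAW)]
E
python3 - <<'E'
from ms import *
im=look(L1+[("held",tc(.055,0,.0946),YAW-90)])
cv2.imwrite("pics/s2.png",im["img"])
s=robot.get_state();print(s["position"],s["contact_force"]);M=R.from_quat(s["tool_rot"]).as_matrix();print(M.round(3), "az",np.degrees(np.arctan2(M[1,2],M[0,2])))
E
```

```text
top b- world [0.5016 0.1358 0.033 ] tray mm [-11.5 -54.3] rect [ 30.2 118.9] daz 0.03 575
top b+ world [0.4808 0.2336 0.0328] tray mm [-14.   45.6] rect [ 20.  111.9] daz 11.09 217
top held world [0.5562 0.1896 0.0937] tray mm [ 52.1 -11.4] rect [ 30.1 131.1] daz 3.79 392
scene b- world [0.5144 0.1368 0.0334] tray mm [  1.3 -55.6] rect [ 29.9 140.7] daz -0.07 515
scene b+ world [0.4942 0.2448 0.0332] tray mm [ 1.3 54.2] rect [ 30.  140.9] daz -0.05 586
scene held world [0.5585 0.1931 0.0943] tray mm [55.  -8.4] rect [ 32.2 139.8] daz 2.59 734
[0.55549035 0.20136776 0.07690847] [-0.09123997  0.51597145  0.00606961]
[[-0.002  0.982  0.186]
 [-0.002  0.186 -0.982]
 [-1.    -0.003  0.002]] az -79.25669707009935
```

View pics/s2.png

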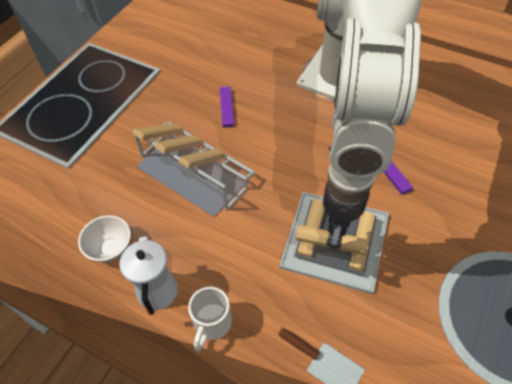

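```bash
cat >> ms.py <<'E'
def held(c,az,tol=.006):
    for n in("scene","top"):
        im=cam(n);P=pts(im);hsv=cv2.cvtColor(im["img"],cv2.COLOR_BGR2HSV).astype(int)
        S=slatR(az); e=(P-np.array(c))@S
        m=(abs(e[...,0])<.1)&(abs(e[...,1])<.03)&(abs(e[...,2])<.03)&(hsv[...,0]>10)&(hsv[...,0]<32)&(hsv[...,1]>40)&(hsv[...,2]>60)
        q=e[m]; k=q[:,2]>-.02
        for _ in range(6):
            A=np.c_[q[:,0],np.ones(len(q))]; f=np.linalg.lstsq(A[k],q[k,2],rcond=None)[0]; r=q[:,2]-A@f; k=(r>-.003 if _<3 else abs(r)<.0035)
        t=q[k]
        lo=[];
        for x in np.arange(-.08,.08,.01):
            b=t[(t[:,0]>=x)&(t[:,0]<x+.01)]
            if len(b)>8: lo.append((x+.005,b[:,1].min(),b[:,1].max()))
        lo=np.array(lo)
        print(n,"pitch slope",f.round(4),"x ext",(np.percentile(t[:,0],[0.5,99.5])*1000).round(1),len(t)); print((lo*1000).round(1).tolist())
E
python3 - <<'E'
from ms import *
held(tc(.055,-.008,.0945),YAW-90)
E
```

```text
scene pitch slope [0.013  0.0073] x ext [-68.8  69.4] 751
[[-65.0, -18.6, 11.8], [-55.0, -19.5, 12.4], [-45.0, -16.9, 13.2], [-35.0, -17.7, 13.0], [-25.0, -16.3, 14.6], [5.0, -8.6, 12.9], [15.0, -13.1, 16.0], [25.0, -14.2, 16.8], [35.0, -14.0, 16.4], [45.0, -11.2, 18.0], [55.0, -11.2, 19.3], [65.0, -10.5, 18.7]]
top pitch slope [0.0084 0.0069] x ext [-59.5  68.8] 394
[[5.0, -17.1, 13.1], [15.0, -16.4, 12.4], [25.0, -15.5, 13.2], [35.0, -15.3, 14.2], [45.0, -14.3, 14.4], [55.0, -13.5, 15.3], [65.0, -13.2, 15.9]]
```

{"fn": "step_arm", "kwargs": {
  "commands": [
    [[0, 0.15, -0.76, 0.058, 0.009, 0, 0.8], [0.8, 0, 0, 0, 0, 0, 0.8], [1, 0, 0, 0, 0, 0, 0.8], [1, 0, 0, 0, 0, 0, 0.8], [0.8, 0, 0, 0, 0, 0, 0.8], [0.4, 0, 0, 0, 0, 0, 0.8], [0, 0, 0, 0, 0, 0, 0.8], [0, 0, 0, 0, 0, 0, 0.8]]
  ]
}}

```text
t: 6.52
position: [0.5563, 0.2096, 0.0368]
tool_rot: [0.468, 0.534, -0.466, 0.529]
contact_force: [0.0, -0.7, -0.2]
grip_width: 0.331
```

Run:
```python
from ms import *
s=robot.get_state();print(s["position"],s["contact_force"]);M=R.from_quat(s["tool_rot"]).as_matrix();print(M.round(3))
held(tc(.055,0,.055),YAW-90)
```

```text
[0.55626619 0.20963005 0.03678993] [ 6.83898618e-04 -7.41771109e-01 -1.74373203e-01]
[[-0.004  0.992  0.129]
 [ 0.007  0.129 -0.992]
 [-1.    -0.003 -0.007]]
scene pitch slope [0.0061 0.0067] x ext [-68.6  69.8] 712
[[-65.0, -13.1, 16.6], [-55.0, -13.0, 16.8], [-45.0, -12.7, 17.3], [-35.0, -12.7, 18.2], [-25.0, -13.7, 17.2], [-15.0, -6.0, 16.6], [15.0, -10.8, 16.9], [25.0, -13.2, 17.9], [35.0, -12.7, 17.6], [45.0, -12.9, 17.3], [55.0, -13.9, 17.2], [65.0, -12.6, 17.1]]
top pitch slope [0.0056 0.0061] x ext [-0.8 68.8] 345
[[5.0, -15.4, 14.2], [15.0, -14.6, 14.2], [25.0, -15.6, 13.5], [35.0, -16.0, 14.5], [45.0, -15.2, 12.8], [55.0, -15.9, 13.7], [65.0, -15.2, 14.0]]
```

{"fn": "step_arm", "kwargs": {
  "commands": [
    [[0.2, -0.06, 0, 0, 0.004, 0, 0.8], [0.1, 0, 0, 0, 0, 0, 0.8], [0.1, 0, 0, 0, 0, 0, 0.8], [0, 0, 0, 0, 0, 0, 0.8]]
  ]
}}

```text
t: 7.12
position: [0.5552, 0.2094, 0.0323]
tool_rot: [0.468, 0.535, -0.465, 0.527]
contact_force: [-0.7, 0.3, -0.7]
grip_width: 0.333
```

{"fn": "step_arm", "kwargs": {
  "commands": [
    [[0.05, 0, 0, 0, 0, 0, 0.8], [0.05, 0, 0, 0, 0, 0, 0.8]]
  ]
}}

```text
t: 7.38
position: [0.5554, 0.2095, 0.0315]
tool_rot: [0.468, 0.535, -0.465, 0.528]
contact_force: [-0.2, 0.0, -0.8]
grip_width: 0.329
```

{"fn": "step_arm", "kwargs": {
  "commands": [
    [[0.05, 0, 0, 0, 0, 0, 0.8], [0.05, 0, 0, 0, 0, 0, 0.8]]
  ]
}}

```text
t: 7.62
position: [0.5554, 0.2095, 0.031]
tool_rot: [0.468, 0.535, -0.465, 0.528]
contact_force: [-1.6, -0.8, 5.5]
grip_width: 0.328
```

{"fn": "step_arm", "kwargs": {
  "commands": [
    [[0.04, 0, 0, 0, 0, 0, 0.8], [0, 0, 0, 0, 0, 0, 0.8]]
  ]
}}

```text
t: 7.88
position: [0.5554, 0.2095, 0.031]
tool_rot: [0.469, 0.535, -0.465, 0.528]
contact_force: [-2.7, -0.2, 6.6]
grip_width: 0.326
```

{"fn": "step_arm", "kwargs": {
  "commands": [
    [[-0.04, 0, 0, 0, 0, 0, 0.8], [0, 0, 0, 0, 0, 0, 0.48], [0, 0, 0, 0, 0, 0, 0.48], [0, 0, 0, 0, 0, 0, 0.48], [-1, 0, 0, 0, 0, 0, 0.48], [-3, 0, 0, 0, 0, 0, 0.48], [-5, 0, 0, 0, 0, 0, 0.48], [-3, 0, 0, 0, 0, 0, 0.48], [0, 0, 0, 0, 0, 0, 0.48]]
  ]
}}

```text
t: 9.0
position: [0.5582, 0.2091, 0.1545]
tool_rot: [0.471, 0.534, -0.463, 0.529]
contact_force: [-0.4, 0.6, 0.9]
grip_width: 0.522
```

Run:
```python
from ms import *
held(tc(.055,0,.0482),YAW-90)
n=slatR(-8.5,35)[:,2]; p,T=toolpose((.484,-.154,.076),-8.5,35)
plan([(p+n*.07,T,12),(p,T,5)])
print(robot.get_state()["position"])
```

```text
scene pitch slope [0.0035 0.0075] x ext [-68.4  69.8] 886
[[-65.0, -14.3, 16.0], [-55.0, -13.6, 15.7], [-45.0, -14.4, 16.9], [-35.0, -12.9, 16.1], [-25.0, -13.2, 15.8], [-15.0, -14.8, 15.4], [-5.0, -14.3, 15.5], [5.0, -14.6, 16.4], [15.0, -13.4, 16.2], [25.0, -13.8, 16.4], [35.0, -13.0, 16.1], [45.0, -13.1, 16.1], [55.0, -13.2, 16.5], [65.0, -13.2, 16.9]]
top pitch slope [-0.0016  0.0069] x ext [-29.   68.8] 468
[[-25.0, -16.2, 13.0], [-15.0, -16.0, 13.4], [-5.0, -16.1, 12.8], [5.0, -14.5, 13.0], [15.0, -16.7, 13.1], [25.0, -15.7, 13.3], [35.0, -16.4, 12.6], [45.0, -16.5, 13.1], [55.0, -16.2, 13.8], [65.0, -15.1, 13.0]]
12 x [0.57, -2.81, 1.74] [-0.104, -0.044, 0.032]
   -> [ 0.4537 -0.1494  0.1183]
5 x [1.4, 0.0, 0.02] [-0.001, -0.001, 0.001]
   -> [ 0.494  -0.1555  0.0613]
[0.55588129 0.20821331 0.15063774]
```

{"fn": "step_arm", "kwargs": {
  "commands": [
    [[0.57, -2.81, 1.74, -0.104, -0.044, 0.032, 0.48], [0.57, -2.81, 1.74, -0.104, -0.044, 0.032, 0.48], [0.57, -2.81, 1.74, -0.104, -0.044, 0.032, 0.48], [0.57, -2.81, 1.74, -0.104, -0.044, 0.032, 0.48], [0.57, -2.81, 1.74, -0.104, -0.044, 0.032, 0.48], [0.57, -2.81, 1.74, -0.104, -0.044, 0.032, 0.48], [0.57, -2.81, 1.74, -0.104, -0.044, 0.032, 0.48], [0.57, -2.81, 1.74, -0.104, -0.044, 0.032, 0.48], [0.57, -2.81, 1.74, -0.104, -0.044, 0.032, 0.48], [0.57, -2.81, 1.74, -0.104, -0.044, 0.032, 0.48], [0.57, -2.81, 1.74, -0.104, -0.044, 0.032, 0.48], [0.57, -2.81, 1.74, -0.104, -0.044, 0.032, 0.48]]
  ]
}}

```text
t: 10.6
position: [0.452, -0.1496, 0.1166]
tool_rot: [0.035, 0.464, -0.067, 0.882]
contact_force: [1.0, 0.6, 0.3]
grip_width: 0.515
```

{"fn": "step_arm", "kwargs": {
  "commands": [
    [[0, 0, 0, 0, 0, 0, 0.48], [0, 0, 0, 0, 0, 0, 0.48]]
  ]
}}

```text
t: 10.85
position: [0.4524, -0.1489, 0.1167]
tool_rot: [0.037, 0.465, -0.068, 0.882]
contact_force: [-1.2, 0.6, -0.3]
grip_width: 0.524
```

```bash
cat > wr.py <<'E'
from ms import *
def wristslat(c):
    w=cam("wrist");P=wpts(w);s=robot.get_state();S=slatR(-8.5,35);c=np.array(c);img=w["img"]
    hsv=cv2.cvtColor(img,cv2.COLOR_BGR2HSV).astype(int)
    e=(P-c)@S; m=(abs(e[...,0])<.08)&(abs(e[...,1])<.027)&(abs(e[...,2]-.0075)<.006); q=e[m]
    for x in np.arange(-.07,.08,.02):
        b=q[(q[:,0]>=x)&(q[:,0]<x+.02)]
        if len(b)>20: print(round(x*1000+10),(np.percentile(b[:,1],[1,99])*1000).round(1),(np.median(b[:,2])*1000).round(1))
    print("x ext",(np.percentile(q[:,0],[.5,99.5])*1000).round(1))
    print("tcp rel slat mm",((s["position"]-c)@S*1000).round(1)); return w
E
python3 - <<'E'
from wr import *
c=(.484,-.154,.076); wristslat(c)
p,T=toolpose(c,-8.5,35); plan([(p,T,5)])
E
```

```text
-60 [-13.8  15.8] 7.0
-40 [-14.1  15.1] 7.1
-20 [-14.3  15.4] 7.2
0 [-14.2  14.9] 7.2
20 [-14.   15.2] 7.1
40 [-13.7  15.6] 7.2
60 [-13.5  15.3] 7.2
80 [-12.6  14.1] 6.5
x ext [-74.6  69.5]
tcp rel slat mm [-2.4  1.  51.8]
5 x [1.4, -0.02, 0.06] [-0.001, -0.002, 0.0]
   -> [ 0.4944 -0.1557  0.0611]
```

{"fn": "step_arm", "kwargs": {
  "commands": [
    [[1.4, 0, 0.02, 0, -0.002, 0, 0.48], [1.4, 0, 0.02, 0, -0.002, 0, 0.48], [1.4, 0, 0.02, 0, -0.002, 0, 0.48], [1.4, 0, 0.02, 0, -0.002, 0, 0.48], [1.4, 0, 0.02, 0, -0.002, 0, 0.48], [0, 0, 0, 0, 0, 0, 0.48], [0, 0, 0, 0, 0, 0, 0.8], [0, 0, 0, 0, 0, 0, 0.8], [0, 0, 0, 0, 0, 0, 0.8], [0, 0, 0, 0, 0, 0, 0.8]]
  ]
}}

```text
t: 12.15
position: [0.494, -0.1556, 0.0616]
tool_rot: [0.036, 0.459, -0.068, 0.885]
contact_force: [-2.8, 1.4, 3.3]
grip_width: 0.333
```

{"fn": "step_arm", "kwargs": {
  "commands": [
    [[-1, 0, 0, 0, 0, 0, 0.8], [-3, 0, 0, 0, 0, 0, 0.8], [-4, 0, 0, 0, 0, 0, 0.8], [-2, 0, 0, 0, 0, 0, 0.8], [0, 0, 0, 0, 0, 0, 0.8]]
  ]
}}

```text
t: 12.78
position: [0.4375, -0.1475, 0.1452]
tool_rot: [0.035, 0.457, -0.069, 0.886]
contact_force: [0.2, -0.3, -0.1]
grip_width: 0.331
```

Run:
```python
from ms import *
p1,T1=toolpose(tc(-.055,0,.085),YAW-90)
plan([(p1,T1,14)]); print(robot.get_state()["position"],robot.get_state()["contact_force"])
```

```text
14 x [0.13, 1.85, -1.76] [0.085, 0.038, -0.027]
   -> [0.4493 0.1816 0.0662]
[ 0.43745387 -0.14746831  0.1452015 ] [ 0.24881387 -0.32150442 -0.09388029]
```

{"fn": "step_arm", "kwargs": {
  "commands": [
    [[0.13, 1.85, -1.76, 0.085, 0.038, -0.027, 0.8], [0.13, 1.85, -1.76, 0.085, 0.038, -0.027, 0.8], [0.13, 1.85, -1.76, 0.085, 0.038, -0.027, 0.8], [0.13, 1.85, -1.76, 0.085, 0.038, -0.027, 0.8], [0.13, 1.85, -1.76, 0.085, 0.038, -0.027, 0.8], [0.13, 1.85, -1.76, 0.085, 0.038, -0.027, 0.8], [0.13, 1.85, -1.76, 0.085, 0.038, -0.027, 0.8], [0.13, 1.85, -1.76, 0.085, 0.038, -0.027, 0.8], [0.13, 1.85, -1.76, 0.085, 0.038, -0.027, 0.8], [0.13, 1.85, -1.76, 0.085, 0.038, -0.027, 0.8], [0.13, 1.85, -1.76, 0.085, 0.038, -0.027, 0.8], [0.13, 1.85, -1.76, 0.085, 0.038, -0.027, 0.8]]
  ]
}}

```text
t: 14.28
position: [0.4239, 0.1387, 0.0667]
tool_rot: [0.401, 0.547, -0.407, 0.612]
contact_force: [0.7, -0.0, -0.7]
grip_width: 0.331
```

{"fn": "step_arm", "kwargs": {
  "commands": [
    [[0.13, 1.85, -1.76, 0.085, 0.038, -0.027, 0.8], [0.13, 1.85, -1.76, 0.085, 0.038, -0.027, 0.8], [0.5, 0, 0, 0, 0, 0, 0.8], [0.5, 0, 0, 0, 0, 0, 0.8], [0.5, 0, 0, 0, 0, 0, 0.8], [0, 0, 0, 0, 0, 0, 0.8], [0, 0, 0, 0, 0, 0, 0.8], [0, 0, 0, 0, 0, 0, 0.8]]
  ]
}}

```text
t: 15.28
position: [0.4486, 0.1824, 0.0501]
tool_rot: [0.451, 0.544, -0.452, 0.545]
contact_force: [-0.1, -1.1, -0.4]
grip_width: 0.329
```

Run:
```python
from ms import *
held(tc(-.055,0,.070),YAW-90)
held(tc(.055,0,.0482),YAW-90)
s=robot.get_state();print(s["position"],s["contact_force"]);print(R.from_quat(s["tool_rot"]).as_matrix().round(3))
```

```text
scene pitch slope [0.0023 0.0052] x ext [-66.7  71.5] 625
[[-65.0, -15.5, 16.7], [-55.0, -15.7, 16.5], [-45.0, -13.9, 17.7], [-35.0, -14.1, 17.5], [-25.0, -14.3, 17.3], [-15.0, -13.9, 15.3], [15.0, -15.2, 15.6], [25.0, -14.8, 16.1], [35.0, -14.1, 18.0], [45.0, -15.2, 17.9], [55.0, -14.3, 16.6], [65.0, -13.5, 15.9], [75.0, -13.5, 16.9]]
top pitch slope [-0.0089  0.0049] x ext [11.7 70.9] 312
[[15.0, -15.9, 13.1], [25.0, -16.3, 13.5], [35.0, -15.9, 12.7], [45.0, -15.9, 13.5], [55.0, -15.1, 13.4], [65.0, -15.9, 13.5]]
scene pitch slope [-0.0004  0.0075] x ext [-68.3  69.9] 893
[[-65.0, -13.3, 15.4], [-55.0, -13.1, 16.2], [-45.0, -14.2, 16.4], [-35.0, -14.0, 16.5], [-25.0, -14.7, 14.7], [-15.0, -14.7, 15.6], [-5.0, -14.2, 15.3], [5.0, -14.3, 15.4], [15.0, -15.0, 15.9], [25.0, -13.6, 16.9], [35.0, -13.8, 16.0], [45.0, -13.4, 15.5], [55.0, -13.6, 17.1], [65.0, -15.3, 17.4]]
top pitch slope [-0.001   0.0069] x ext [-69.2  68.4] 664
[[-65.0, -8.5, 12.2], [-55.0, -12.2, 12.7], [-45.0, -16.5, 13.5], [-35.0, -16.1, 12.5], [-25.0, -16.7, 13.2], [-15.0, -16.4, 13.7], [-5.0, -15.6, 12.1], [5.0, -16.5, 13.2], [15.0, -16.1, 13.5], [25.0, -16.0, 13.2], [35.0, -16.6, 12.8], [45.0, -16.1, 13.6], [55.0, -16.3, 12.9], [65.0, -16.5, 12.5]]
[0.44853045 0.18245127 0.04989358] [ 0.3820709   0.67864129 -1.20440579]
[[ 0.     0.983  0.184]
 [-0.001  0.184 -0.983]
 [-1.     0.     0.001]]
```

{"fn": "step_arm", "kwargs": {
  "commands": [
    [[0.4, 0, -0.17, 0, 0, 0, 0.8], [0.5, 0, 0, 0, 0, 0, 0.8], [0.4, 0, 0, 0, 0, 0, 0.8], [0.2, 0, 0, 0, 0, 0, 0.8], [0.1, 0, 0, 0, 0, 0, 0.8], [0.1, 0, 0, 0, 0, 0, 0.8], [0, 0, 0, 0, 0, 0, 0.8]]
  ]
}}

```text
t: 16.35
position: [0.4481, 0.1841, 0.0327]
tool_rot: [0.451, 0.544, -0.452, 0.544]
contact_force: [-0.1, -0.6, -0.2]
grip_width: 0.333
```

{"fn": "step_arm", "kwargs": {
  "commands": [
    [[0.05, 0, 0, 0, 0, 0, 0.8], [0.05, 0, 0, 0, 0, 0, 0.8]]
  ]
}}

```text
t: 16.6
position: [0.4482, 0.1841, 0.0318]
tool_rot: [0.451, 0.544, -0.452, 0.544]
contact_force: [-0.2, -0.3, -1.3]
grip_width: 0.333
```

{"fn": "step_arm", "kwargs": {
  "commands": [
    [[0.05, 0, 0, 0, 0, 0, 0.8], [0, 0, 0, 0, 0, 0, 0.8]]
  ]
}}

```text
t: 16.85
position: [0.448, 0.184, 0.0312]
tool_rot: [0.451, 0.544, -0.452, 0.544]
contact_force: [-0.2, 0.3, -0.9]
grip_width: 0.332
```

{"fn": "step_arm", "kwargs": {
  "commands": [
    [[0.04, 0, 0, 0, 0, 0, 0.8], [0, 0, 0, 0, 0, 0, 0.8]]
  ]
}}

```text
t: 17.1
position: [0.4481, 0.184, 0.0308]
tool_rot: [0.451, 0.544, -0.452, 0.544]
contact_force: [0.1, -0.4, -0.8]
grip_width: 0.33
```

{"fn": "step_arm", "kwargs": {
  "commands": [
    [[0.05, 0, 0, 0, 0, 0, 0.8], [0, 0, 0, 0, 0, 0, 0.8]]
  ]
}}

```text
t: 17.35
position: [0.4481, 0.1841, 0.0305]
tool_rot: [0.451, 0.544, -0.452, 0.544]
contact_force: [-0.5, 0.4, 2.1]
grip_width: 0.333
```

{"fn": "step_arm", "kwargs": {
  "commands": [
    [[0.03, 0, 0, 0, 0, 0, 0.8], [0, 0, 0, 0, 0, 0, 0.8]]
  ]
}}

```text
t: 17.6
position: [0.4481, 0.1841, 0.0305]
tool_rot: [0.451, 0.544, -0.452, 0.544]
contact_force: [-2.0, -0.5, 4.5]
grip_width: 0.331
```

{"fn": "step_arm", "kwargs": {
  "commands": [
    [[-0.02, 0, 0, 0, 0, 0, 0.8], [0, 0, 0, 0, 0, 0, 0.48], [0, 0, 0, 0, 0, 0, 0.48], [0, 0, 0, 0, 0, 0, 0.48], [-1, 0, 0, 0, 0, 0, 0.48], [-3, 0, 0, 0, 0, 0, 0.48], [-5, 0, 0, 0, 0, 0, 0.48], [-3, 0, 0, 0, 0, 0, 0.48], [0, 0, 0, 0, 0, 0, 0.48], [0, 0, 0, 0, 0, 0, 0.48]]
  ]
}}

```text
t: 18.85
position: [0.4477, 0.184, 0.1498]
tool_rot: [0.451, 0.544, -0.452, 0.544]
contact_force: [-0.0, -0.7, -0.9]
grip_width: 0.517
```

Run:
```python
from ms import *
held(tc(-.055,0,.0482),YAW-90)
held(tc(.055,0,.0482),YAW-90)
n=slatR(-8.5,35)[:,2]; p,T=toolpose((.474,-.223,.0763),-8.5,35)
plan([(p+n*.07,T,12)])
```

```text
scene pitch slope [0.0003 0.0076] x ext [-68.1  69.8] 758
[[-65.0, -14.0, 16.3], [-55.0, -13.5, 17.2], [-45.0, -13.8, 17.1], [-35.0, -14.3, 16.3], [-25.0, -14.0, 17.4], [-15.0, -15.6, 15.7], [-5.0, -14.9, 16.2], [5.0, -13.7, 15.9], [15.0, -15.2, 16.9], [25.0, -12.9, 18.1], [35.0, -14.0, 17.1], [45.0, -13.7, 17.0], [55.0, -13.6, 16.7], [65.0, -14.4, 16.7]]
top pitch slope [0.0045 0.007 ] x ext [-22.5  68.7] 458
[[-15.0, -16.4, 13.2], [-5.0, -16.5, 12.7], [5.0, -16.4, 13.1], [15.0, -15.8, 13.4], [25.0, -16.2, 12.7], [35.0, -16.0, 13.6], [45.0, -15.7, 13.6], [55.0, -16.0, 13.6], [65.0, -16.0, 13.1]]
scene pitch slope [0.0025 0.0075] x ext [-68.3  69.8] 886
[[-65.0, -14.1, 15.1], [-55.0, -13.9, 16.3], [-45.0, -15.4, 16.0], [-35.0, -14.4, 15.3], [-25.0, -14.1, 16.1], [-15.0, -13.0, 16.1], [-5.0, -14.5, 16.4], [5.0, -15.5, 17.4], [15.0, -13.3, 16.7], [25.0, -14.3, 17.5], [35.0, -13.8, 16.9], [45.0, -12.9, 16.1], [55.0, -13.4, 17.8], [65.0, -14.1, 16.7]]
top pitch slope [0.0006 0.0069] x ext [-69.9  68.4] 672
[[-65.0, -12.0, 12.6], [-55.0, -12.2, 12.7], [-45.0, -11.1, 12.9], [-35.0, -15.5, 12.2], [-25.0, -16.6, 13.1], [-15.0, -16.5, 13.0], [-5.0, -16.0, 12.4], [5.0, -16.5, 13.4], [15.0, -16.6, 13.3], [25.0, -15.9, 13.2], [35.0, -16.6, 12.7], [45.0, -16.4, 12.6], [55.0, -16.0, 13.8], [65.0, -15.2, 12.7]]
12 x [0.82, -2.48, 2.5] [-0.1, -0.044, 0.032]
   -> [ 0.4451 -0.2185  0.1184]
```

{"fn": "step_arm", "kwargs": {
  "commands": [
    [[0.82, -2.48, 2.5, -0.1, -0.044, 0.032, 0.48], [0.82, -2.48, 2.5, -0.1, -0.044, 0.032, 0.48], [0.82, -2.48, 2.5, -0.1, -0.044, 0.032, 0.48], [0.82, -2.48, 2.5, -0.1, -0.044, 0.032, 0.48], [0.82, -2.48, 2.5, -0.1, -0.044, 0.032, 0.48], [0.82, -2.48, 2.5, -0.1, -0.044, 0.032, 0.48], [0.82, -2.48, 2.5, -0.1, -0.044, 0.032, 0.48], [0.82, -2.48, 2.5, -0.1, -0.044, 0.032, 0.48], [0.82, -2.48, 2.5, -0.1, -0.044, 0.032, 0.48], [0.82, -2.48, 2.5, -0.1, -0.044, 0.032, 0.48], [0.82, -2.48, 2.5, -0.1, -0.044, 0.032, 0.48], [0.82, -2.48, 2.5, -0.1, -0.044, 0.032, 0.48]]
  ]
}}

```text
t: 20.55
position: [0.4455, -0.2188, 0.1186]
tool_rot: [0.034, 0.46, -0.061, 0.885]
contact_force: [-0.2, 0.7, 0.5]
grip_width: 0.518
```

{"fn": "step_arm", "kwargs": {
  "commands": [
    [[0, 0, 0, 0, 0, 0, 0.48], [0, 0, 0, 0, 0, 0, 0.48]]
  ]
}}

```text
t: 20.8
position: [0.4449, -0.2173, 0.118]
tool_rot: [0.036, 0.461, -0.062, 0.885]
contact_force: [-0.5, 0.7, -0.1]
grip_width: 0.52
```

Run:
```python
from wr import *
c=(.474,-.223,.0763); wristslat(c)
p,T=toolpose(c,-8.5,35); plan([(p,T,5)])
```

```text
-60 [-15.4  13.9] 6.9
-40 [-15.6  13.5] 7.0
-20 [-15.9  13.6] 7.1
0 [-15.7  13.6] 7.1
20 [-16.   13.6] 7.2
40 [-15.1  13.9] 7.1
60 [-15.5  13.7] 7.1
80 [-13.3  12.9] 6.7
x ext [-74.7  69.5]
tcp rel slat mm [-0.2  1.9 51.2]
5 x [1.38, -0.04, 0.0] [0.0, 0.0, -0.002]
   -> [ 0.4839 -0.2244  0.0616]
```

{"fn": "step_arm", "kwargs": {
  "commands": [
    [[1.38, -0.06, 0, 0, 0, -0.002, 0.48], [1.38, -0.06, 0, 0, 0, -0.002, 0.48], [1.38, -0.06, 0, 0, 0, -0.002, 0.48], [1.38, -0.06, 0, 0, 0, -0.002, 0.48], [1.38, -0.06, 0, 0, 0, -0.002, 0.48], [0, 0, 0, 0, 0, 0, 0.48], [0, 0, 0, 0, 0, 0, 0.8], [0, 0, 0, 0, 0, 0, 0.8], [0, 0, 0, 0, 0, 0, 0.8], [0, 0, 0, 0, 0, 0, 0.8]]
  ]
}}

```text
t: 22.1
position: [0.4847, -0.2263, 0.0631]
tool_rot: [0.032, 0.46, -0.067, 0.885]
contact_force: [-5.6, 2.9, 5.3]
grip_width: 0.331
```

{"fn": "step_arm", "kwargs": {
  "commands": [
    [[-1, 0, 0, 0, 0, 0, 0.8], [-3, 0, 0, 0, 0, 0, 0.8], [-4, 0, 0, 0, 0, 0, 0.8], [-2, 0, 0, 0, 0, 0, 0.8], [0, 0, 0, 0, 0, 0, 0.8]]
  ]
}}

```text
t: 22.72
position: [0.4285, -0.2191, 0.147]
tool_rot: [0.031, 0.458, -0.068, 0.886]
contact_force: [0.3, -0.6, -0.2]
grip_width: 0.328
```

Run:
```python
from ms import *
p1,T1=toolpose(tc(0,.055,.1),YAW)
plan([(p1,T1,11),(p1-[0,0,.016],T1,3)]); print(robot.get_state()["position"],robot.get_state()["contact_force"])
```

```text
11 x [0.68, 4.26, 0.4] [-0.029, 0.055, 0.01]
   -> [0.4929 0.2452 0.0821]
3 x [0.54, 0.01, 0.0] [-0.001, 0.002, 0.0]
   -> [0.4929 0.2455 0.0659]
[ 0.42847864 -0.21908568  0.14697458] [ 0.34344319 -0.59473628 -0.20062951]
```

{"fn": "step_arm", "kwargs": {
  "commands": [
    [[0.68, 4.26, 0.4, -0.029, 0.055, 0.01, 0.8], [0.68, 4.26, 0.4, -0.029, 0.055, 0.01, 0.8], [0.68, 4.26, 0.4, -0.029, 0.055, 0.01, 0.8], [0.68, 4.26, 0.4, -0.029, 0.055, 0.01, 0.8], [0.68, 4.26, 0.4, -0.029, 0.055, 0.01, 0.8], [0.68, 4.26, 0.4, -0.029, 0.055, 0.01, 0.8], [0.68, 4.26, 0.4, -0.029, 0.055, 0.01, 0.8], [0.68, 4.26, 0.4, -0.029, 0.055, 0.01, 0.8], [0.68, 4.26, 0.4, -0.029, 0.055, 0.01, 0.8], [0.68, 4.26, 0.4, -0.029, 0.055, 0.01, 0.8], [0.68, 4.26, 0.4, -0.029, 0.055, 0.01, 0.8]]
  ]
}}

```text
t: 24.1
position: [0.4917, 0.2484, 0.0793]
tool_rot: [-0.064, 0.704, 0.066, 0.704]
contact_force: [0.3, 0.8, -0.1]
grip_width: 0.332
```

{"fn": "step_arm", "kwargs": {
  "commands": [
    [[0.5, 0, 0, 0, 0.002, 0, 0.8], [0.6, 0, 0, 0, 0.002, 0, 0.8], [0.5, 0, 0, 0, 0.002, 0, 0.8], [0, 0, 0, 0, 0, 0, 0.8], [0, 0, 0, 0, 0, 0, 0.8], [0, 0, 0, 0, 0, 0, 0.8]]
  ]
}}

```text
t: 24.85
position: [0.4919, 0.2466, 0.0656]
tool_rot: [-0.063, 0.705, 0.066, 0.703]
contact_force: [0.0, -0.8, 0.0]
grip_width: 0.332
```

Run:
```python
from ms import *
s=robot.get_state();print(s["position"],s["contact_force"]);print(R.from_quat(s["tool_rot"]).as_matrix().round(3))
held(tc(0,.055,s["position"][2]+.0177),YAW)
```

```text
[0.49188818 0.24662681 0.0656097 ] [ 4.30098130e-04 -8.31643373e-01  4.51840674e-03]
[[-0.004 -0.182  0.983]
 [ 0.003  0.983  0.182]
 [-1.     0.004 -0.003]]
scene pitch slope [-0.0092  0.0069] x ext [-36.9  69.3] 651
[[-35.0, -7.7, 13.2], [-25.0, -12.0, 12.7], [-15.0, -13.7, 12.6], [-5.0, -13.8, 12.7], [5.0, -18.4, 12.7], [15.0, -16.6, 13.8], [25.0, -16.4, 13.0], [35.0, -16.6, 13.2], [45.0, -16.4, 13.2], [55.0, -16.4, 12.8], [65.0, -16.6, 13.1]]
top pitch slope [-0.0066  0.0062] x ext [-72.8  65.8] 514
[[-75.0, -13.0, 14.6], [-65.0, -14.7, 15.1], [-55.0, -15.2, 14.7], [-45.0, -15.0, 15.3], [-35.0, -14.0, 14.7], [-25.0, -14.9, 15.3], [-15.0, -20.0, 11.9], [25.0, -15.1, -4.1], [35.0, -15.0, 1.8], [45.0, -15.3, 10.0], [55.0, -14.4, 14.1], [65.0, -15.6, 12.7]]
```

{"fn": "step_arm", "kwargs": {
  "commands": [
    [[0.4, 0.07, 0.15, 0, -0.006, 0, 0.8], [0.5, 0, 0, 0, 0, 0, 0.8], [0.4, 0, 0, 0, 0, 0, 0.8], [0.3, 0, 0, 0, 0, 0, 0.8], [0.1, 0, 0, 0, 0, 0, 0.8], [0.1, 0, 0, 0, 0, 0, 0.8], [0, 0, 0, 0, 0, 0, 0.8]]
  ]
}}

```text
t: 25.82
position: [0.4929, 0.2479, 0.0471]
tool_rot: [-0.063, 0.704, 0.066, 0.705]
contact_force: [-0.3, -0.8, -0.5]
grip_width: 0.328
```

{"fn": "step_arm", "kwargs": {
  "commands": [
    [[0.05, 0, 0, 0, 0, 0, 0.8], [0, 0, 0, 0, 0, 0, 0.8]]
  ]
}}

```text
t: 26.08
position: [0.4929, 0.2479, 0.0466]
tool_rot: [-0.063, 0.703, 0.066, 0.705]
contact_force: [0.2, 0.5, 0.0]
grip_width: 0.328
```

Run:
```python
from ms import *
s=robot.get_state();print(s["position"],s["contact_force"])
held(tc(0,.055,s["position"][2]+.0177),YAW)
```

```text
[0.49294117 0.24787158 0.0466288 ] [0.17770075 0.5301764  0.03365441]
scene pitch slope [-0.0038  0.0069] x ext [-35.7  70.3] 627
[[-35.0, -4.5, 14.5], [-25.0, -10.9, 14.2], [-15.0, -12.5, 13.3], [-5.0, -13.2, 13.5], [5.0, -13.9, 13.3], [15.0, -17.5, 14.2], [25.0, -15.2, 14.3], [35.0, -15.0, 14.3], [45.0, -15.1, 14.0], [55.0, -15.3, 14.0], [65.0, -15.5, 13.6]]
top pitch slope [0.0037 0.0063] x ext [-71.7  66.8] 477
[[-75.0, -11.2, 14.9], [-65.0, -13.9, 16.6], [-55.0, -14.0, 15.6], [-45.0, -13.9, 15.6], [-35.0, -14.1, 14.6], [-25.0, -13.7, 15.7], [-15.0, -14.1, 10.5], [25.0, -13.3, -3.6], [35.0, -14.0, 1.9], [45.0, -13.7, 9.5], [55.0, -13.9, 14.6], [65.0, -12.9, 14.7]]
```

{"fn": "step_arm", "kwargs": {
  "commands": [
    [[0.05, 0, 0.05, 0, 0, 0, 0.8], [0.05, 0, 0, 0, 0, 0, 0.8], [0, 0, 0, 0, 0, 0, 0.8]]
  ]
}}

```text
t: 26.55
position: [0.4934, 0.248, 0.0462]
tool_rot: [-0.063, 0.703, 0.066, 0.705]
contact_force: [-2.4, -0.9, 4.8]
grip_width: 0.331
```

{"fn": "step_arm", "kwargs": {
  "commands": [
    [[0.04, 0, 0, 0, 0, 0, 0.8], [0, 0, 0, 0, 0, 0, 0.8]]
  ]
}}

```text
t: 26.8
position: [0.4934, 0.248, 0.0461]
tool_rot: [-0.063, 0.703, 0.066, 0.705]
contact_force: [-2.8, -0.5, 7.9]
grip_width: 0.333
```

{"fn": "step_arm", "kwargs": {
  "commands": [
    [[-0.04, 0, 0, 0, 0, 0, 0.8], [0, 0, 0, 0, 0, 0, 0.48], [0, 0, 0, 0, 0, 0, 0.48], [0, 0, 0, 0, 0, 0, 0.48], [-1, 0, 0, 0, 0, 0, 0.48], [-3, 0, 0, 0, 0, 0, 0.48], [-5, 0, 0, 0, 0, 0, 0.48], [-3, 0, 0, 0, 0, 0, 0.48], [0, 0, 0, 0, 0, 0, 0.48], [0, 0, 0, 0, 0, 0, 0.48]]
  ]
}}

```text
t: 28.05
position: [0.4929, 0.2473, 0.1653]
tool_rot: [-0.064, 0.704, 0.066, 0.705]
contact_force: [0.4, 0.1, -0.9]
grip_width: 0.521
```

Run:
```python
from ms import *
held(tc(0,.055,.0634),YAW)
n=slatR(-8.5,35)[:,2]; p,T=toolpose((.464,-.2895,.0768),-8.5,35)
plan([(p+n*.07,T,12)])
```

```text
scene pitch slope [-0.0016  0.0073] x ext [-67.8  70.4] 841
[[-65.0, -14.5, 14.2], [-55.0, -15.0, 14.0], [-45.0, -15.1, 14.5], [-35.0, -15.0, 14.4], [-25.0, -15.2, 14.6], [-15.0, -15.4, 14.2], [-5.0, -15.1, 13.6], [5.0, -15.3, 14.2], [15.0, -15.1, 14.3], [25.0, -15.2, 14.1], [35.0, -15.4, 14.5], [45.0, -15.6, 14.6], [55.0, -15.2, 14.2], [65.0, -15.5, 14.1]]
top pitch slope [-0.0023  0.0066] x ext [-71.2  67.2] 535
[[-75.0, -7.9, 14.6], [-65.0, -14.0, 16.1], [-55.0, -14.4, 15.8], [-45.0, -13.2, 16.2], [-35.0, -13.8, 15.2], [-25.0, -13.6, 16.3], [-15.0, -13.8, 15.0], [-5.0, -13.4, 15.9], [5.0, -14.3, 14.6], [45.0, -13.8, 15.9], [55.0, -14.3, 14.6], [65.0, -13.4, 16.0]]
12 x [0.26, -4.42, -0.73] [0.027, -0.051, -0.009]
   -> [ 0.4342 -0.2847  0.1195]
```

{"fn": "step_arm", "kwargs": {
  "commands": [
    [[0.26, -4.42, -0.73, 0.027, -0.051, -0.009, 0.48], [0.26, -4.42, -0.73, 0.027, -0.051, -0.009, 0.48], [0.26, -4.42, -0.73, 0.027, -0.051, -0.009, 0.48], [0.26, -4.42, -0.73, 0.027, -0.051, -0.009, 0.48], [0.26, -4.42, -0.73, 0.027, -0.051, -0.009, 0.48], [0.26, -4.42, -0.73, 0.027, -0.051, -0.009, 0.48], [0.26, -4.42, -0.73, 0.027, -0.051, -0.009, 0.48], [0.26, -4.42, -0.73, 0.027, -0.051, -0.009, 0.48], [0.26, -4.42, -0.73, 0.027, -0.051, -0.009, 0.48], [0.26, -4.42, -0.73, 0.027, -0.051, -0.009, 0.48], [0.26, -4.42, -0.73, 0.027, -0.051, -0.009, 0.48], [0.26, -4.42, -0.73, 0.027, -0.051, -0.009, 0.48]]
  ]
}}

```text
t: 29.65
position: [0.4341, -0.285, 0.119]
tool_rot: [0.035, 0.456, -0.068, 0.886]
contact_force: [0.7, -0.2, 0.9]
grip_width: 0.521
```

{"fn": "step_arm", "kwargs": {
  "commands": [
    [[0, 0, 0, 0, 0, 0, 0.48], [0, 0, 0, 0, 0, 0, 0.48], [0, 0, 0, 0, 0, 0, 0.48]]
  ]
}}

```text
t: 30.02
position: [0.4357, -0.2829, 0.1199]
tool_rot: [0.035, 0.457, -0.067, 0.886]
contact_force: [-0.2, 0.0, -0.0]
grip_width: 0.522
```

Run:
```python
from wr import *
c=(.464,-.2895,.0768); wristslat(c)
p,T=toolpose(c,-8.5,35); plan([(p,T,5)])
```

```text
-60 [-14.8  13.9] 6.6
-40 [-15.   14.1] 6.6
-20 [-15.3  14.2] 6.7
0 [-15.1  13.8] 6.7
20 [-15.6  14.2] 6.8
40 [-14.7  13.8] 6.7
60 [-15.1  14.2] 6.6
x ext [-74.8  68.5]
tcp rel slat mm [ 1.3  2.4 52. ]
5 x [1.4, -0.05, -0.03] [0.0, 0.002, 0.0]
   -> [ 0.4743 -0.2912  0.0621]
```

{"fn": "step_arm", "kwargs": {
  "commands": [
    [[1.4, -0.06, -0.03, 0, 0.002, 0, 0.48], [1.4, -0.06, -0.03, 0, 0.002, 0, 0.48], [1.4, -0.06, -0.03, 0, 0.002, 0, 0.48], [1.4, -0.06, -0.03, 0, 0.002, 0, 0.48], [1.4, -0.06, -0.03, 0, 0.002, 0, 0.48], [0, 0, 0, 0, 0, 0, 0.48], [0, 0, 0, 0, 0, 0, 0.8], [0, 0, 0, 0, 0, 0, 0.8], [0, 0, 0, 0, 0, 0, 0.8], [0, 0, 0, 0, 0, 0, 0.8]]
  ]
}}

```text
t: 31.32
position: [0.4735, -0.2932, 0.0622]
tool_rot: [0.035, 0.461, -0.068, 0.884]
contact_force: [-0.3, -0.1, -0.7]
grip_width: 0.33
```

{"fn": "step_arm", "kwargs": {
  "commands": [
    [[-1, 0, 0, 0, 0, 0, 0.8], [-3, 0, 0, 0, 0, 0, 0.8], [-4, 0, 0, 0, 0, 0, 0.8], [-2, 0, 0, 0, 0, 0, 0.8], [0, 0, 0, 0, 0, 0, 0.8]]
  ]
}}

```text
t: 31.95
position: [0.4171, -0.2853, 0.1462]
tool_rot: [0.034, 0.46, -0.069, 0.885]
contact_force: [0.6, -0.7, -1.2]
grip_width: 0.33
```

Run:
```python
from ms import *
p1,T1=toolpose(tc(0,-.055,.1),YAW)
plan([(p1,T1,11)]); print(robot.get_state()["position"],robot.get_state()["contact_force"])
```

```text
11 x [0.78, 3.88, 0.67] [-0.03, 0.055, 0.01]
   -> [0.512  0.1375 0.0826]
[ 0.41707479 -0.28532163  0.14623612] [ 0.64371351 -0.73113028 -1.16509651]
```

{"fn": "step_arm", "kwargs": {
  "commands": [
    [[0.78, 3.88, 0.67, -0.03, 0.055, 0.01, 0.8], [0.78, 3.88, 0.67, -0.03, 0.055, 0.01, 0.8], [0.78, 3.88, 0.67, -0.03, 0.055, 0.01, 0.8], [0.78, 3.88, 0.67, -0.03, 0.055, 0.01, 0.8], [0.78, 3.88, 0.67, -0.03, 0.055, 0.01, 0.8], [0.78, 3.88, 0.67, -0.03, 0.055, 0.01, 0.8], [0.78, 3.88, 0.67, -0.03, 0.055, 0.01, 0.8], [0.78, 3.88, 0.67, -0.03, 0.055, 0.01, 0.8], [0.78, 3.88, 0.67, -0.03, 0.055, 0.01, 0.8], [0.78, 3.88, 0.67, -0.03, 0.055, 0.01, 0.8], [0.78, 3.88, 0.67, -0.03, 0.055, 0.01, 0.8]]
  ]
}}

```text
t: 33.33
position: [0.5111, 0.1405, 0.08]
tool_rot: [-0.066, 0.705, 0.07, 0.703]
contact_force: [-0.1, 0.3, -0.3]
grip_width: 0.331
```

{"fn": "step_arm", "kwargs": {
  "commands": [
    [[0.5, 0, 0, 0, 0.001, 0, 0.8], [0.6, 0, 0, 0, 0.001, 0, 0.8], [0.5, 0, 0, 0, 0.001, 0, 0.8], [0, 0, 0, 0, 0, 0, 0.8], [0, 0, 0, 0, 0, 0, 0.8], [0, 0, 0, 0, 0, 0, 0.8]]
  ]
}}

```text
t: 34.08
position: [0.5114, 0.1386, 0.066]
tool_rot: [-0.065, 0.705, 0.069, 0.703]
contact_force: [-0.4, 1.1, -0.6]
grip_width: 0.326
```

Run:
```python
from ms import *
s=robot.get_state();print(s["position"],s["contact_force"]);print(R.from_quat(s["tool_rot"]).as_matrix().round(3))
held(tc(0,-.055,s["position"][2]+.0177),YAW)
```

```text
[0.51141719 0.1386401  0.0659752 ] [-0.41294828  1.10742346 -0.64804768]
[[-0.004 -0.188  0.982]
 [ 0.005  0.982  0.188]
 [-1.     0.006 -0.003]]
scene pitch slope [-0.0031  0.0075] x ext [-38.2  69.6] 610
[[-35.0, -16.1, 4.0], [-25.0, -15.6, 8.9], [-15.0, -15.8, 10.7], [-5.0, -15.3, 11.5], [5.0, -15.3, 14.2], [15.0, -15.9, 13.3], [25.0, -16.4, 13.6], [35.0, -15.6, 13.3], [45.0, -16.2, 13.6], [55.0, -16.4, 13.5], [65.0, -16.6, 13.3]]
top pitch slope [-0.0034  0.0066] x ext [-71.9  66.7] 316
[[-75.0, -11.8, 12.7], [-65.0, -13.6, 15.1], [-55.0, -13.8, 15.6], [-45.0, -14.0, 12.2], [-35.0, -13.7, 10.7], [-25.0, -14.3, 9.7], [45.0, -14.9, -8.9], [55.0, -14.8, -1.5], [65.0, -13.7, 2.8]]
```

{"fn": "step_arm", "kwargs": {
  "commands": [
    [[0.4, 0.05, 0.08, -0.007, -0.003, 0, 0.8], [0.5, 0, 0, 0, 0, 0, 0.8], [0.4, 0, 0, 0, 0, 0, 0.8], [0.3, 0, 0, 0, 0, 0, 0.8], [0.1, 0, 0, 0, 0, 0, 0.8], [0.1, 0, 0, 0, 0, 0, 0.8], [0, 0, 0, 0, 0, 0, 0.8]]
  ]
}}

```text
t: 35.05
position: [0.5118, 0.1397, 0.0475]
tool_rot: [-0.067, 0.704, 0.072, 0.703]
contact_force: [-0.3, 1.0, -0.4]
grip_width: 0.331
```

Run:
```python
from ms import *
s=robot.get_state();print(s["position"],s["contact_force"])
held(tc(0,-.055,s["position"][2]+.0177),YAW)
```

```text
[0.51179019 0.13965749 0.04749874] [-0.29434202  0.99418529 -0.36665957]
scene pitch slope [0.0012 0.0075] x ext [-35.4  70. ] 576
[[-35.0, -13.6, 7.0], [-25.0, -14.8, 11.5], [-15.0, -13.4, 11.7], [-5.0, -14.6, 12.3], [5.0, -14.2, 16.2], [15.0, -16.0, 14.4], [25.0, -14.5, 14.1], [35.0, -15.1, 14.4], [45.0, -14.7, 14.6], [55.0, -14.3, 14.6], [65.0, -14.5, 14.4]]
top pitch slope [-0.0041  0.0066] x ext [-70.8  67.2] 289
[[-65.0, -13.5, 15.8], [-55.0, -14.1, 15.7], [-45.0, -14.1, 12.6], [-35.0, -13.2, 9.2], [-25.0, -14.1, 7.5], [55.0, -13.6, 0.0], [65.0, -13.3, 3.3]]
```

{"fn": "step_arm", "kwargs": {
  "commands": [
    [[0.05, -0.04, 0, 0, 0, 0, 0.8], [0.05, 0, 0, 0, 0, 0, 0.8], [0, 0, 0, 0, 0, 0, 0.8]]
  ]
}}

```text
t: 35.52
position: [0.5118, 0.1392, 0.0464]
tool_rot: [-0.067, 0.704, 0.072, 0.703]
contact_force: [-0.8, 0.5, -0.3]
grip_width: 0.329
```

{"fn": "step_arm", "kwargs": {
  "commands": [
    [[0.04, 0, 0, 0, 0, 0, 0.8], [0, 0, 0, 0, 0, 0, 0.8]]
  ]
}}

```text
t: 35.78
position: [0.5118, 0.1392, 0.046]
tool_rot: [-0.067, 0.704, 0.072, 0.703]
contact_force: [-0.4, -0.0, -0.8]
grip_width: 0.332
```

{"fn": "step_arm", "kwargs": {
  "commands": [
    [[0.04, 0, 0, 0, 0, 0, 0.8], [0, 0, 0, 0, 0, 0, 0.8]]
  ]
}}

```text
t: 36.02
position: [0.5118, 0.1393, 0.0459]
tool_rot: [-0.067, 0.704, 0.072, 0.703]
contact_force: [-0.3, 0.2, 1.8]
grip_width: 0.33
```

{"fn": "step_arm", "kwargs": {
  "commands": [
    [[0.03, 0, 0, 0, 0, 0, 0.8], [0, 0, 0, 0, 0, 0, 0.8]]
  ]
}}

```text
t: 36.28
position: [0.5119, 0.1393, 0.0458]
tool_rot: [-0.067, 0.704, 0.072, 0.703]
contact_force: [-1.2, -0.1, 4.5]
grip_width: 0.329
```

Contact is felt at 4.5 N. I release, rise, and move off sideways so the cameras can see.

{"fn": "step_arm", "kwargs": {
  "commands": [
    [[-0.02, 0, 0, 0, 0, 0, 0.8], [0, 0, 0, 0, 0, 0, 0.48], [0, 0, 0, 0, 0, 0, 0.48], [0, 0, 0, 0, 0, 0, 0.48], [-1, 0, 0, 0, 0, 0, 0.48], [-3, 0, 0, 0, 0, 0, 0.48], [-5, 0, 0, 0, 0, 0, 0.48], [-5, -1, -1, 0, 0, 0, 0.48], [0, -3, -2, 0, 0, 0, 0.48], [0, -4, -2, 0, 0, 0, 0.48], [0, -3, -2, 0, 0, 0, 0.48], [0, 0, 0, 0, 0, 0, 0.48]]
  ]
}}

```text
t: 37.78
position: [0.4643, 0.0152, 0.1859]
tool_rot: [-0.066, 0.704, 0.07, 0.704]
contact_force: [-1.0, 0.4, 0.6]
grip_width: 0.519
```

Run:
```python
from ms import *
im=look([("L2-",tc(-.055,0,.0482),YAW-90),("L2+",tc(.055,0,.0482),YAW-90),("L3-",tc(0,-.055,.0634),YAW),("L3+",tc(0,.055,.0634),YAW)])
cv2.imwrite("pics/s3.png",cv2.resize(im["img"][150:340,60:440],(760,380)))
held(tc(0,-.055,.0634),YAW)
print(robot.get_state()["t"])
```

```text
top L2- world [0.4427 0.2046 0.048 ] tray mm [-56.7  24.1] rect [29.7 76.6] daz 0.09 283
top L2+ world [0.5549 0.2034 0.0479] tray mm [53.4  2.3] rect [30.1 78.3] daz 0.19 384
top L3- few 4
top L3+ world [0.4912 0.246  0.0628] tray mm [-1.5 55.9] rect [ 30.5 139.5] daz -0.22 715
scene L2- world [0.4496 0.1809 0.0483] tray mm [-54.3  -0.5] rect [33.2 80.6] daz 0.5 435
scene L2+ world [0.5545 0.1997 0.0483] tray mm [52.3 -1.1] rect [ 40.5 137.1] daz 0.04 559
scene L3- world [0.5128 0.1365 0.0634] tray mm [ -0.3 -55.7] rect [ 30.1 141.3] daz -0.06 787
scene L3+ world [0.4935 0.245  0.0634] tray mm [ 0.6 54.5] rect [ 30.  141.1] daz -0.08 830
scene pitch slope [-0.0015  0.0075] x ext [-67.9  70.4] 800
[[-65.0, -15.4, 14.4], [-55.0, -15.7, 14.1], [-45.0, -15.2, 14.3], [-35.0, -15.4, 13.9], [-25.0, -15.7, 13.8], [-15.0, -15.0, 14.1], [-5.0, -15.5, 14.2], [5.0, -15.8, 14.4], [15.0, -15.5, 14.2], [25.0, -15.7, 14.0], [35.0, -15.0, 14.1], [45.0, -15.4, 13.9], [55.0, -15.5, 14.1], [65.0, -15.6, 14.3]]
top pitch slope [ 0.0384 -0.01  ] x ext [39.9 67.6] 24
[[55.0, 24.1, 29.6], [65.0, 22.6, 28.0]]
37.975
```

View pics/s3.png

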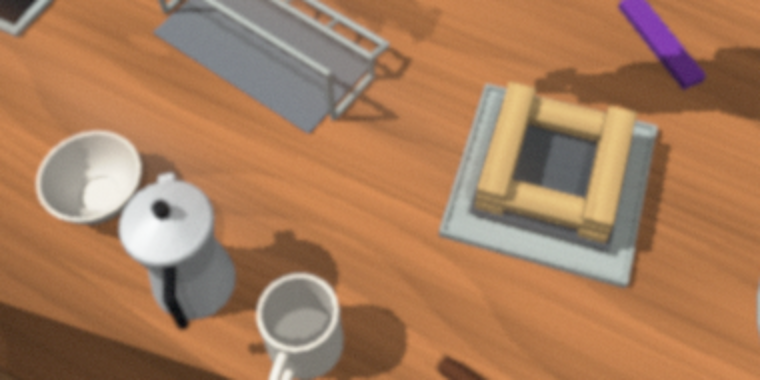

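The crop shows a square, flush stand at about (560,165) and an empty rack, with the moka pot, mug and bowl where they were. I hand in.

```bash
python3 -c "
from station import robot
print(robot.sign_off())"
```

```text
the job is handed in; nothing more can be done
None
```

The pot stand is built: all four beech slats are on the tray, two across the fixed pair and two across those. I handed it in at about 38 s of the 72 s allowed.

- **Feeling down:** I lowered each slat in steps of 0.5 mm or less until contact showed. The settled readings before release were about 4.5 to 8 N. The second pair touched down consistent with the feet being wound out by about 13 mm, as the cameras had measured.
- **Position:** In the scene camera the two top slats sit at y = -55.7 and +54.5 mm. Allowing for that camera's constant -0.7 mm offset, that is within about 0.3 mm of the ±55 mm target. They are turned by less than 0.1° and level to about 0.1°. The second-layer slats measured within about 0.5 mm just after I placed them.
- **Left alone:** The moka pot, mug and bowl look unmoved in the last picture. The spatula (its blade is out of frame) and the purple look-alikes were never approached.

**Checks that disagreed or failed:**
- The two cameras differ by a steady 2 to 3 mm along x, so I judged each slat against the fixed base in the same view.
- In the last look the arm hid one top slat from the top camera, and the top layer partly covered the second layer. Those second-layer readings (e.g. -54.3 and +52.3 mm along x in the scene camera) are not reliable, so I relied on the earlier ones.
- The first slat was gripped about 7 mm off-centre along the rack, so it turned about 3° in the fingers. I corrected that before laying it.

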